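# Refill the pull-out spice rack in the cook's order

### The arm

A 6-joint arm with a two-finger parallel gripper is mounted at the origin on a cart in front of the work surface, level with it; the furniture and walls round the work are solid. World frame = base frame: x ahead of the robot, y to its left, z up, the work surface at z = 0. Lengths are in m, angles in rad, forces in N, time in s.
With the tool pointing down it reaches from about 0.35 to 0.975 m from the base axis. Payload 4.9 kg.
Tool frame: the origin (TCP) lies between the finger pads; the fingertips stand 25 mm ahead of it and the grasp point (between the pads) lies 6 mm ahead of it (manip.tcp_to_tips is the z of the fingertips in the tool frame, in m); z points along the fingers, y is the line along which they close (so a half turn about z gives the same grasp; the last joint's range is limited). The gripper opens to 85 mm and grips with 20 to 120 N. Pads are 22 mm wide; open, the fingers measure 114 mm over their backs; the gripper's body (76 mm by 85 mm) begins 54 mm behind the grasp point. The pads swing forward as they close: fully open they stand 13 mm farther back than shut.
Start: joints at [-1.361, 0.053, 1.613, -0, 1.476, -0.119], TCP at [0.202, -0.592, 0.256] pointing down, gripper open.
Joint ranges: [-3.01, 3.01], [-1.01, 2.22], [0.06, 2.58], [-1.02, 4.17], [0.09, 2.62], [-3.14, 3.14]. Speed limits (rad/s): [2.57, 2.57, 3.14, 3.14, 3.14, 3.14].

### API

Orientations are given as a unit quaternion [w, x, y, z].
In Python, from plant import manip gives the robot as it stands. The module is installed in compiled form; this text tells all that it offers.
- The arm moves only by the tool arm_command, never from a script. Its argument "moves" is a list of rows, each a list of 3 entries, a list of its own where there are three numbers: the opening, from -1 (shut) to 1 (fully open), then the shift along the tool's x, y, z in units of 0.15 m (1.0 is 0.15 m), then the turn about the tool's z in units of 2 pi rad (1.0 is 2 pi rad). A call has 1 to 20 rows; each row is the pose to reach, as a shift and turn from the pose commanded when the call began, along the tool's axes at that moment, turning the shorter way round; what a row does not reach only later rows make up. A row lasts 1/12 s, in which the tool goes at most 41.7 mm and 7.16 degrees, less where a joint would pass 70% of its speed; a pose out of reach is approached as far as the arm can. A call with a number of a shift or a turn outside -1 to 1 is refused whole. A call with a gripper value outside its range is refused whole. The fingers move at their own pace and stop on an object; the grip force is fixed at half the most. Time passes only in rows, so rows that repeat a pose let the fingers close. It gives the time, the measured TCP pose, the force, the opening and the grip force at its end, in the units of the state.
- manip.state(): the state, without advancing time (a new reading comes with each control period).
- manip.grab_frame(name): name is "side" or "top"; returns a dict with "frame" (400x640x3 uint8, red, green, blue), "fx", "fy", "cx", "cy" (pixels), "R" (3x3) and "t" (3): a world point X has camera coordinates R X + t. Camera axes: x right, y down, z forward; pixel columns grow to the right and rows downward; lengths in m; the calibration is good to about 2 mm. A picture is of the moment at which its call begins. There is no depth.
- manip.job_done(): hands the job in; it is judged then, once.
Trained networks look in a picture, given as the dict that the camera call returned (one of the last four; its "shot" number tells which), for a name from the list of things; names that differ only in an ending like _2 or _b are one class to them, and where a whole thing is asked for, a point or a joint stands for the part that bears it (a point fixed in the world has none). Each returns a list of dicts, best first, with "confidence" (0 to 1); they miss things now and then, are a little off and sometimes report something else, mostly with a low value. They report only what shows in the picture. A call takes as long as a camera call. They do not tell look-alikes from the thing itself.
- manip.search_frame(picture, target): "extent" ([left, top, right, bottom] in pixels, round what is visible of it).
The state is a dict: "time": time; "joint_pos": joint angles; "joint_vel": joint speeds; "joint_efforts": joint torques, N m; "tool_pos": TCP position; "tool_rot": TCP orientation; "contact_force": force on the tool from outside, world axes, zero at the start; "ft_torque": the same for the moment, N m; "gripper_width": opening from 0.0 (shut) to 1.0 (fully open); "grasp_force": force on a finger pad.
Only numpy, scipy, OpenCV 4.12 (cv2) and the standard library are available. Lean on these libraries where they do the work, as an engineer would, in place of code of your own. Each camera call takes 0.05 s, during which the arm holds its last target. There are 200 camera calls.

### The job

Move the three spice jars and the salt shaker from the row of dark holders into the wells of the light wooden pull-out rack. The rack will be pushed back into its cupboard with its steel handle towards the cook, so keep the cook's order: the one now nearest you goes into the well next to the handle, the second nearest into the next well, and so on to the farthest one at the rack's plain end. Stand each upright on the floor of its well, without knocking any of them over, and let go.

Things in the scene. Friction and masses are not known exactly. Their poses are not given: they have to be found in the camera images.
- green_jar: Glass spice jar with a green screw cap, 42 mm across, 99 mm tall, straight-sided; round, any grasp yaw will do; about 0.1 kg (varies). Origin: centre of its underside; z up its axis. Starts upright in one of the four dark holders, a random one each time, its underside 16 mm above the worktop.
- yellow_jar: Glass spice jar with a yellow screw cap, 45 mm across, 100 mm tall, straight-sided; round, any grasp yaw will do; about 0.1 kg (varies). Origin: centre of its underside; z up its axis. Starts upright in one of the four dark holders, a random one each time, its underside 16 mm above the worktop.
- white_jar: Glass spice jar with a white cap, 47 mm across, 98 mm tall, straight-sided; round, any grasp yaw will do; about 0.1 kg (varies). Origin: centre of its underside; z up its axis. Starts upright in one of the four dark holders, a random one each time, its underside 16 mm above the worktop.
- salt_shaker: Clear salt shaker with a grey domed top, 90 mm tall, 44 mm across, but only 34 mm in its top 20 mm (grip it 45 to 65 mm above its underside); round, any grasp yaw will do; about 0.1 kg (varies). Origin: centre of its underside; z up its axis. Starts upright in one of the four dark holders, a random one each time, its underside 16 mm above the worktop.
- holder_green_jar: Fixed dark wooden block holder where the green jar starts: 66 x 66 x 22 mm, top 28 mm above the worktop, round well 55 mm across with its floor at 16 mm. Origin: centre of its underside. The four holders look alike and stand 68 mm apart in a straight row along their parallel x axes; +x points away from the robot (within 0.45 rad): lowest x is nearest the robot.
- holder_yellow_jar: Fixed dark wooden block holder where the yellow jar starts: 66 x 66 x 22 mm, top 28 mm above the worktop, round well 55 mm across with its floor at 16 mm. Origin: centre of its underside. The four holders look alike and stand 68 mm apart in a straight row along their parallel x axes; +x points away from the robot (within 0.45 rad): lowest x is nearest the robot.
- holder_white_jar: Fixed dark wooden block holder where the white jar starts: 66 x 66 x 22 mm, top 28 mm above the worktop, round well 55 mm across with its floor at 16 mm. Origin: centre of its underside. The four holders look alike and stand 68 mm apart in a straight row along their parallel x axes; +x points away from the robot (within 0.45 rad): lowest x is nearest the robot.
- holder_salt_shaker: Fixed dark wooden block holder where the salt shaker starts: 66 x 66 x 22 mm, top 28 mm above the worktop, round well 55 mm across with its floor at 16 mm. Origin: centre of its underside. The four holders look alike and stand 68 mm apart in a straight row along their parallel x axes; +x points away from the robot (within 0.45 rad): lowest x is nearest the robot.
- rack: Fixed light wooden pull-out rack, base 292 x 80 x 30 mm; four round wells 57 mm across at x = -102, -34, 34, 102 mm, y = 0, empty at the start; their floors are 10 mm, their mouths 30 mm above the worktop. Origin: centre of the underside; x along the row, away from the robot (within 0.45 rad). Wire side rails at y = +/-37 mm, up to 46 mm high: keep fingers above.
- handle_end: Fixed end board of the rack with its handle: 14 x 106 x 66 mm, wider than the rack, an arched steel handle on top up to 101 mm above the worktop. Origin: centre of its underside, at x = -153 mm (near end) or x = +153 mm (far end) in the rack's frame, either one from start to start. The other end board is plain, 80 mm wide, 50 mm high.
Mind the look-alikes: they are no part of the job. What is shaped like the yellow_jar but pink is not meant. Leave any pink look-alike of the white_jar alone.

How it is judged:
By the outcome, as a careful person would: the job done as asked, in the order asked, and still so for the second after the job is handed in, with the robot touching nothing.
It also fails if it takes over 99 s, if anything falls off the work surface, if the arm or the gripper's body presses on something with over 40 N, if the wrist force passes 120 N, or if a joint passes its speed limit or range.

## Working session

There is one attempt and no reset: what is moved stays moved. The work goes in short steps, Python scripts to look and compute and a tool call to move; the robot and the scene stay as the last step left them, time stands still between calls to the robot, and variables do not carry over. Pictures are saved under pics/ and viewed, at most 14 in all, crops included, and the job is handed in when it is done.

Besides the shell and the picture viewer there is one more tool, called as a command line: name --argument value ..., lists and objects as JSON in quotes. arm_command: Moves the arm, as the interface text tells. Shifts and turns lie within -1 to 1; 1 stands for 0.15 m of shift or 2 pi rad of turn. Its arguments: {"type":"object","properties":{"moves":{"type":"array"}},"required":["moves"]}

```bash
mkdir -p pics
cat > h.py <<'E'
import numpy as np, cv2
from plant import manip
from scipy.spatial.transform import Rotation as Ro
def ray(p,u,v):
    R=np.array(p["R"]);t=np.array(p["t"])
    return -R.T@t, R.T@np.array([(u-p["cx"])/p["fx"],(v-p["cy"])/p["fy"],1])
def atz(p,u,v,z):
    c,d=ray(p,u,v); return c+d*(z-c[2])/d[2]
def proj(p,X):
    c=np.array(p["R"])@np.array(X)+np.array(p["t"]); return p["fx"]*c[0]/c[2]+p["cx"],p["fy"]*c[1]/c[2]+p["cy"]
def save(p,n): cv2.imwrite("pics/"+n,cv2.cvtColor(p["frame"],cv2.COLOR_RGB2BGR))
E
python3 - <<'E'
from h import *
s=manip.state(); print({k:np.round(v,3) for k,v in s.items()}, manip.tcp_to_tips)
for n in ("top","side"):
    p=manip.grab_frame(n); save(p,n+"0.png")
    print(n,np.round(ray(p,p["cx"],p["cy"]),3).tolist(),p["fx"])
    for t in ["green_jar","yellow_jar","white_jar","salt_shaker","holder_green_jar","rack","handle_end"]:
        for r in manip.search_frame(p,t)[:6]: print(t,np.round(r["extent"]),round(r["confidence"],2))
E
```

```text
{'time': np.float64(0.0), 'joint_pos': array([-1.361,  0.053,  1.614, -0.   ,  1.476, -0.119]), 'joint_vel': array([ 0.002, -0.   , -0.   ,  0.   ,  0.002, -0.001]), 'joint_efforts': array([-2.0000e-03, -3.9369e+01, -3.7018e+01, -0.0000e+00,  7.0000e-03,
       -0.0000e+00]), 'tool_pos': array([ 0.202, -0.591,  0.255]), 'tool_rot': array([-0.001,  0.987,  0.164, -0.   ]), 'contact_force': array([ 0.184, -0.102,  0.313]), 'ft_torque': array([ 0.042, -0.02 , -0.019]), 'grasp_force': np.float64(0.0), 'gripper_width': np.float64(0.997)} 0.025
top [[0.46, -0.113, 0.943], [0.082, 0.028, -0.996]] 417.9997332066312
green_jar [268. 174. 297. 202.] 0.59
yellow_jar [210. 163. 243. 190.] 0.89
yellow_jar [332. 121. 356. 155.] 0.7
yellow_jar [263. 201. 297. 236.] 0.63
yellow_jar [277. 140. 302. 170.] 0.61
white_jar [266. 203. 296. 233.] 0.62
white_jar [209. 209. 242. 232.] 0.61
white_jar [281. 140. 304. 170.] 0.34
salt_shaker [256. 238. 285. 258.] 0.57
holder_green_jar [264. 172. 300. 207.] 0.57
rack [372. 137. 421. 276.] 0.74
rack [262. 200. 295. 241.] 0.65
handle_end [377. 270. 432. 280.] 0.61
side [[0.603, -0.754, 0.556], [-0.088, 0.776, -0.625]] 381.81701061942255
green_jar [331. 140. 351. 186.] 0.67
yellow_jar [362. 142. 384. 191.] 0.88
yellow_jar [379. 182. 407. 231.] 0.72
yellow_jar [330. 141. 356. 186.] 0.41
white_jar [308. 122. 331. 140.] 0.87
salt_shaker [278. 137. 299. 172.] 0.65
holder_green_jar [329. 171. 355. 191.] 0.77
holder_green_jar [364. 144. 384. 192.] 0.43
rack [235. 227. 398. 278.] 0.61
handle_end [224. 205. 244. 272.] 0.67
```

View pics/top0.png

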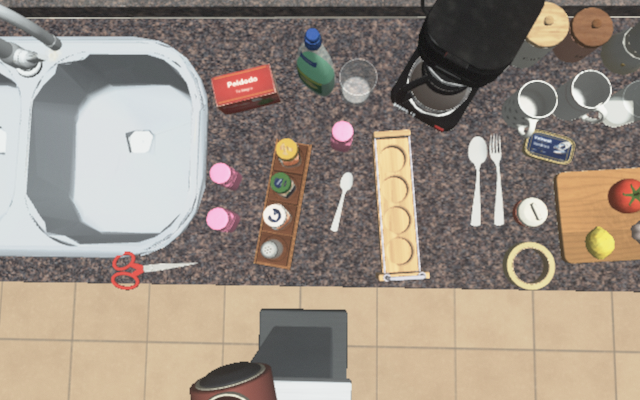

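View pics/side0.png

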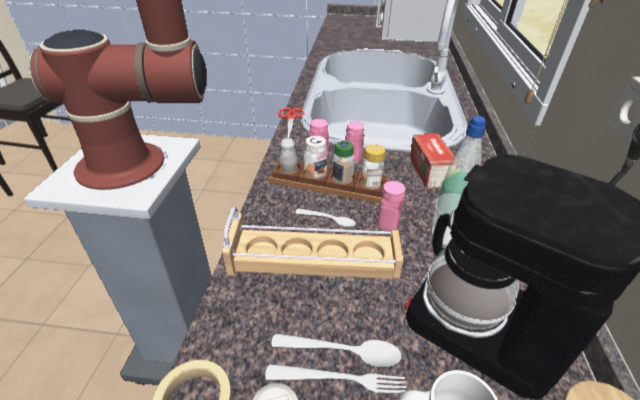

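Candidates: yellow cap jar (288,149), with pink look-alikes at (342,135), (224,176) and (221,219), white cap jar (275,216), green (283,184), salt (271,249). The holder row runs salt, white, green, yellow from near to far. The steel handle is at the rack's near end (top ~(404,277), side (233,230)). I'll check the choice in a close crop.

Run:
```python
import cv2
a=cv2.imread("pics/top0.png")[122:287,248:443]; cv2.imwrite("pics/topc.png",cv2.resize(a,None,fx=4,fy=3.6,interpolation=cv2.INTER_CUBIC))
a=cv2.imread("pics/side0.png")[110:285,215:415]; cv2.imwrite("pics/sidec.png",cv2.resize(a,None,fx=4,fy=3.4,interpolation=cv2.INTER_CUBIC))
```

```text
(no output)
```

View pics/topc.png

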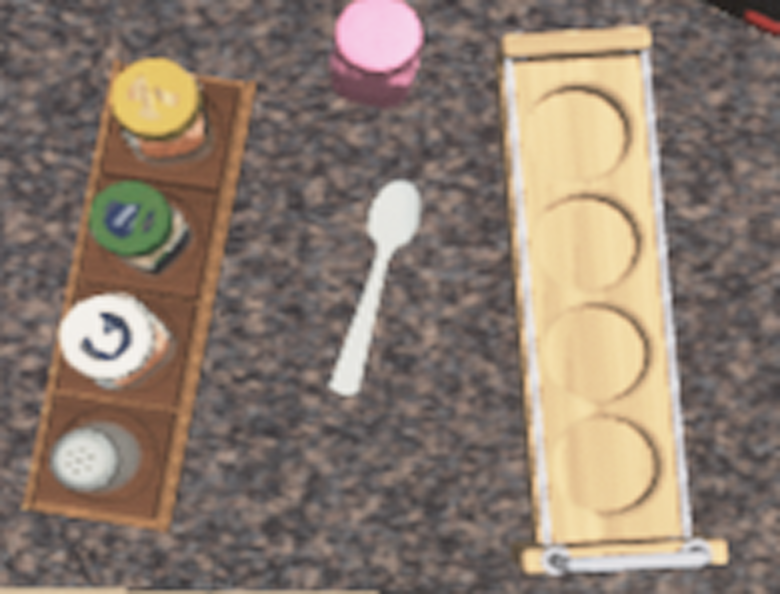

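View pics/sidec.png

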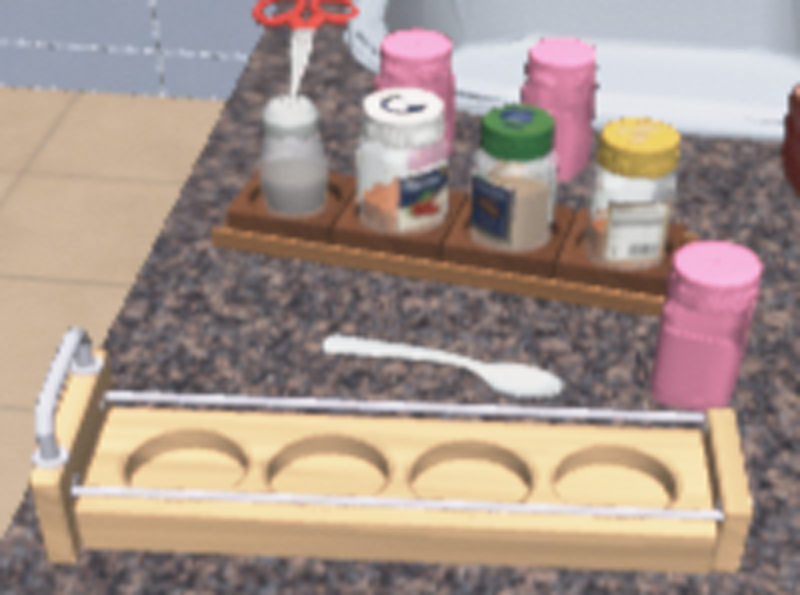

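The crops confirm the order from near to far: salt, white, green, yellow. The handle is at the rack's near end, and the pink ones stand clear of the row. Next I triangulate the caps and fit the rack.

```bash
cat > fit.py <<'E'
from h import *
from scipy.optimize import least_squares
P=manip.grab_frame("top");S=manip.grab_frame("side")
T=lambda u,v:((u+.5)/4-.5+248,(v+.5)/3.6-.5+122)
D=lambda u,v:((u+.5)/4-.5+215,(v+.5)/3.4-.5+110)
caps=dict(salt=((85,459),(290,103),.105),white=((103,337),(403,104),.114),green=((131,218),(518,118),.115),yellow=((155,97),(638,135),.116))
for k,(a,b,z) in caps.items():
    ab=[(P,T(*a)),(S,D(*b))]
    print(k,"top",np.round(atz(P,*T(*a),z)[:2],4),"side",np.round(atz(S,*D(*b),z)[:2],4))
# rack
pts=[(P,T(608,462),-.102,0,.03),(P,T(598,351),-.034,0,.03),(P,T(589,242),.034,0,.03),(P,T(578,133),.102,0,.03),
 (P,T(503,36),.153,.04,.05),(P,T(651,33),.153,-.04,.05),
 (S,D(186,466),-.102,0,.03),(S,D(329,472),-.034,0,.03),(S,D(470,477),.034,0,.03),(S,D(615,482),.102,0,.03)]
def w(q,x,y,z):
    c,s=np.cos(q[2]),np.sin(q[2]); return [q[0]+c*x-s*y,q[1]+s*x+c*y,z]
def f(q,pp): return np.concatenate([np.subtract(proj(p,w(q,x,y,z)),uv) for p,uv,x,y,z in pp])
for n,pp in(("top",pts[:6]),("side",pts[6:]),("all",pts)):
    r=least_squares(f,[.5,-.2,0],args=(pp,)); print(n,np.round(r.x,4),np.round(r.fun,1).tolist())
for x in(-.102,-.034,.034,.102): print(np.round(w(r.x,x,0,0),4))
E
python3 fit.py
```

```text
salt top [0.4401 0.0116] side [0.4404 0.0107]
white top [0.5076 0.0029] side [0.5077 0.0036]
green top [ 0.574  -0.0098] side [ 0.5742 -0.0067]
yellow top [ 0.6422 -0.0206] side [ 0.6412 -0.0201]
top [ 0.5416 -0.253   0.0738] [-0.2, 0.3, -0.1, -0.3, -0.2, -1.0, 0.3, -1.3, 0.1, 1.9, 0.1, 0.3]
side [ 0.5405 -0.255   0.0763] [-0.3, 0.0, -0.3, -0.2, 0.4, -0.1, 0.2, 0.1]
all [ 0.541  -0.2538  0.0769] [0.3, 0.5, 0.3, -0.0, 0.1, -0.7, 0.5, -1.0, 0.2, 2.2, 0.2, 0.5, 0.1, -0.4, 0.1, -0.6, 0.7, -0.5, 0.6, -0.4]
[ 0.4393 -0.2616  0.    ]
[ 0.5071 -0.2564  0.    ]
[ 0.5749 -0.2512  0.    ]
[ 0.6427 -0.2459  0.    ]
```

Both views agree to about 3 mm. At tool yaw 0, world x equals tool x, world y equals −tool y and world z equals −tool z. Both rows can be worked at that yaw, so I turn to it on the way over.

arm_command --moves '[[1,[0.16,-0.19,0],0.013],[1,[0.32,-0.38,0],0.026],[1,[0.48,-0.57,0],0.04],[1,[0.648,-0.764,0],0.0524],[1,[0.648,-0.764,0],0.0524],[1,[0.648,-0.764,0],0.0524],[1,[0.648,-0.764,0],0.0524]]'

```text
time: 1.48
tool_pos: [0.2569, -0.4519, 0.2567]
tool_rot: [0.001, 1.0, 0.0, 0.0]
contact_force: [-0.6, -0.3, 0.2]
gripper_width: 1.0
grasp_force: 0.0
```

arm_command --moves '[[1,[0.09,-0.25,0],0],[1,[0.18,-0.5,0],0],[1,[0.27,-0.75,0],0],[1,[0.37,-1,0],0],[1,[0.37,-1,0],0]]'

```text
time: 1.9
tool_pos: [0.314, -0.2983, 0.2566]
tool_rot: [-0.001, 1.0, 0.002, 0.001]
contact_force: [-0.3, -1.3, -1.0]
gripper_width: 1.0
grasp_force: 0.0
```

arm_command --moves '[[1,[0.09,-0.25,0],0],[1,[0.18,-0.5,0],0],[1,[0.27,-0.75,0],0],[1,[0.37,-1,0],0],[1,[0.37,-1,0],0]]'

```text
time: 2.32
tool_pos: [0.37, -0.1475, 0.2569]
tool_rot: [-0.001, 1.0, 0.004, 0.001]
contact_force: [0.1, -0.2, 0.3]
gripper_width: 1.002
grasp_force: 0.0
```

arm_command --moves '[[1,[0.12,-0.25,0],0],[1,[0.24,-0.5,0],0],[1,[0.36,-0.75,0],0],[1,[0.48,-1,0],0],[1,[0.48,-1,0],0],[1,[0.48,-1,0],0],[1,[0.48,-1,0],0]]'

```text
time: 2.9
tool_pos: [0.4404, -0.0027, 0.2563]
tool_rot: [0.0, 1.0, -0.0, -0.0]
contact_force: [-0.1, -0.6, -0.3]
gripper_width: 0.998
grasp_force: 0.0
```

arm_command --moves '[[1,[0,-0.093,0.1],0],[1,[0,-0.093,0.3],0],[1,[0,-0.093,0.5],0],[1,[0,-0.093,0.667],0],[1,[0,-0.093,0.667],0]]'

```text
time: 3.32
tool_pos: [0.4363, 0.0106, 0.1505]
tool_rot: [-0.001, 1.0, -0.002, -0.005]
contact_force: [-1.1, 0.5, -0.5]
gripper_width: 0.997
grasp_force: 0.0
```

arm_command --moves '[[1,[0,0,0.1],0],[1,[0,0,0.2],0],[1,[0,0,0.3],0],[1,[0,0,0.4],0],[1,[0,0,0.509],0],[1,[0,0,0.509],0],[1,[0,0,0.509],0]]'

```text
time: 3.9
tool_pos: [0.4402, 0.011, 0.0807]
tool_rot: [0.0, 1.0, -0.001, -0.0]
contact_force: [-0.5, 0.2, -0.6]
gripper_width: 0.998
grasp_force: 0.0
```

Run:
```python
from h import *
p=manip.grab_frame("side"); a=cv2.cvtColor(p["frame"],cv2.COLOR_RGB2BGR)[50:240,200:420]
cv2.imwrite("pics/s1.png",cv2.resize(a,None,fx=3,fy=3,interpolation=cv2.INTER_CUBIC)); print(manip.state()["tool_pos"])
```

```text
[0.44094233 0.01109229 0.08145176]
```

View pics/s1.png

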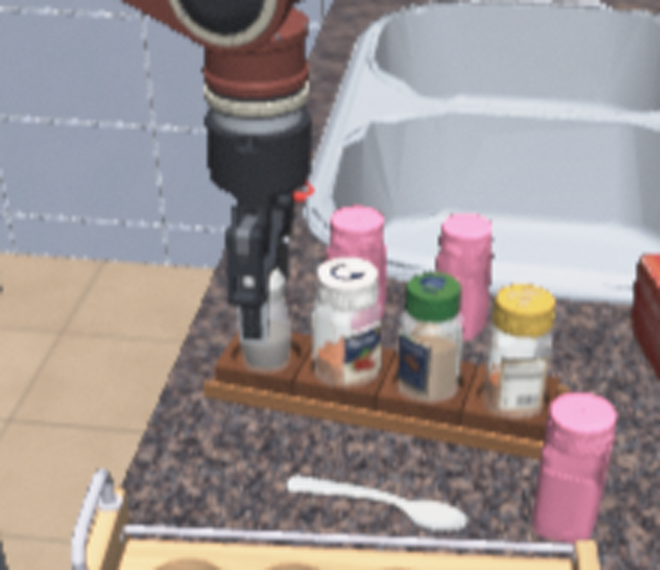

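The fingers straddle the salt shaker at about (265,320) in the crop, clear of the white jar. I close and lift.

arm_command --moves '[[-1,[0,0,0],0],[-1,[0,0,0],0],[-1,[0,0,0],0],[-1,[0,0,0],0],[-1,[0,0,0],0],[-1,[0,0,0],0],[-1,[0,0,0],0],[-1,[0,0,0],0],[-1,[0,0,0],0],[-1,[0,0,0],0]]'

```text
time: 4.78
tool_pos: [0.441, 0.0122, 0.0812]
tool_rot: [0.0, 1.0, -0.0, 0.001]
contact_force: [-0.7, 0.6, 5.2]
gripper_width: 0.409
grasp_force: 59.6
```

arm_command --moves '[[-1,[0,0,-0.08],0],[-1,[0,0,-0.2],0],[-1,[0,0,-0.35],0],[-1,[0,0,-0.5],0],[-1,[0,0,-0.65],0],[-1,[0,0,-0.8],0],[-1,[0,0,-0.8],0],[-1,[0,0,-0.8],0]]'

```text
time: 5.45
tool_pos: [0.4405, 0.0122, 0.2006]
tool_rot: [0.0, 1.0, -0.0, 0.001]
contact_force: [0.2, 0.5, -1.5]
gripper_width: 0.407
grasp_force: 59.5
```

The width is 0.41 (35 mm), where I expected 44 mm. I look at how the shaker sits before going on.

Run:
```python
from h import *
p=manip.grab_frame("side"); print(proj(p,[.4405,.0122,.2006]),proj(p,[.4405,.0122,.136]),proj(p,[.4405,.0122,.226]))
a=cv2.cvtColor(p["frame"],cv2.COLOR_RGB2BGR)[40:200,220:380]
cv2.imwrite("pics/s2.png",cv2.resize(a,None,fx=3.75,fy=3.75,interpolation=cv2.INTER_CUBIC))
```

```text
(np.float64(285.6208412393953), np.float64(101.13996553274367)) (np.float64(286.7568831938145), np.float64(127.72396150085115)) (np.float64(285.14333056009684), np.float64(89.96595745688005))
```

View pics/s2.png

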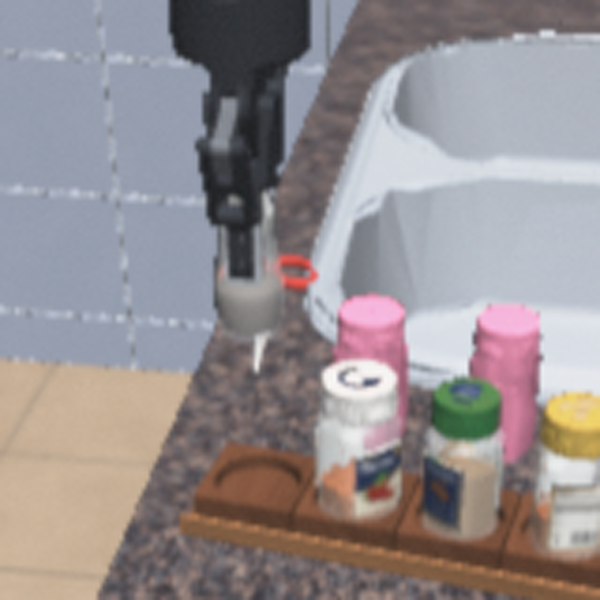

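The shaker hangs upright. Its underside is at crop (248,330), v≈128, which matches the predicted 127.7, so the grasp is right. Now to the well next to the handle.

arm_command --moves '[[-1,[0,0.06,0],0],[-1,[0,0.18,0],0],[-1,[0,0.32,0],0],[-1,[0,0.47,0],0],[-1,[0,0.62,0],0],[-1,[0,0.77,0],0],[-1,[0,0.92,0],0],[-1,[0,0.92,0],0]]'

```text
time: 6.17
tool_pos: [0.4387, -0.1288, 0.1978]
tool_rot: [0.0, 1.0, -0.002, -0.002]
contact_force: [0.3, 0.0, -1.0]
gripper_width: 0.407
grasp_force: 59.6
```

arm_command --moves '[[-1,[0,0.13,0],0],[-1,[0,0.27,0],0],[-1,[0,0.41,0],0],[-1,[0,0.55,0],0],[-1,[0,0.68,0],0],[-1,[0,0.8,0],0],[-1,[-0.004,0.9,0],0],[-1,[-0.008,0.905,0],0],[-1,[-0.008,0.905,0],0],[-1,[-0.008,0.905,0],0]]'

```text
time: 7.0
tool_pos: [0.4383, -0.2609, 0.199]
tool_rot: [-0.001, 1.0, -0.0, -0.001]
contact_force: [-1.3, 0.3, -1.4]
gripper_width: 0.407
grasp_force: 59.7
```

arm_command --moves '[[-1,[0,0,0.1],0],[-1,[0,0,0.22],0],[-1,[0,0,0.34],0],[-1,[0,0,0.46],0],[-1,[0,0,0.56],0],[-1,[0,0,0.6],0],[-1,[0,0,0.6],0],[-1,[0,0,0.6],0]]'

```text
time: 7.67
tool_pos: [0.4389, -0.261, 0.1101]
tool_rot: [-0.0, 1.0, 0.0, 0.0]
contact_force: [0.3, 0.1, -0.1]
gripper_width: 0.409
grasp_force: 59.7
```

Run:
```python
from h import *
print(np.round(manip.state()["tool_pos"],4))
p=manip.grab_frame("side")
a=cv2.cvtColor(p["frame"],cv2.COLOR_RGB2BGR)[100:290,200:420]
cv2.imwrite("pics/s3.png",cv2.resize(a,None,fx=3,fy=3,interpolation=cv2.INTER_CUBIC))
```

```text
[ 0.4389 -0.261   0.1101]
```

View pics/s3.png

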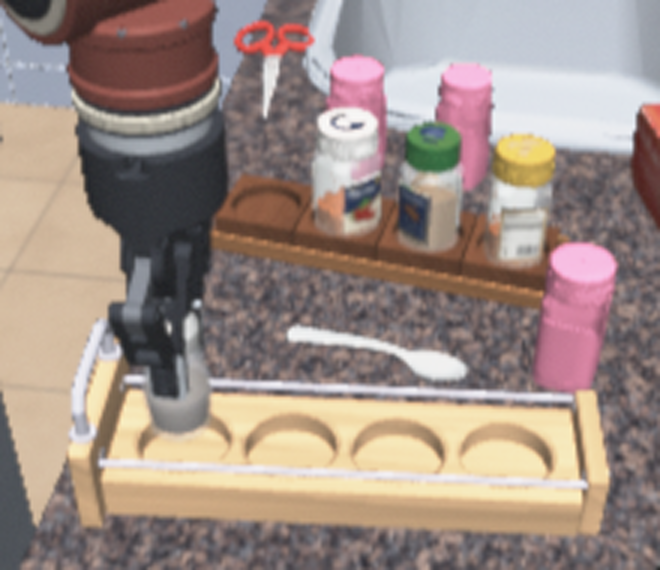

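The shaker hangs over the first well next to the handle, with its base at crop (180,420) and the well centre at (186,445). I lower it, let go gently and rise.

arm_command --moves '[[-1,[0,0,0.05],0],[-1,[0,0,0.1],0],[-1,[0,0,0.15],0],[-1,[0,0,0.19],0],[-1,[0,0,0.215],0],[-1,[0,0,0.228],0],[-1,[0,0,0.228],0],[-1,[0,0,0.228],0]]'

```text
time: 8.38
tool_pos: [0.4388, -0.2616, 0.0757]
tool_rot: [0.0, 1.0, -0.0, 0.0]
contact_force: [0.0, -0.4, -2.0]
gripper_width: 0.409
grasp_force: 59.6
```

arm_command --moves '[[0.2,[0,0,0],0],[0.4,[0,0,0],0],[0.6,[0,0,0],0],[0.8,[0,0,0],0],[0.8,[0,0,0],0],[0.8,[0,0,0],0],[0.8,[0,0,0],0]]'

```text
time: 8.97
tool_pos: [0.4387, -0.2615, 0.0757]
tool_rot: [0.0, 1.0, -0.0, 0.0]
contact_force: [0.8, -0.1, 0.5]
gripper_width: 0.896
grasp_force: 0.0
```

arm_command --moves '[[0.8,[0,0,-0.1],0],[0.8,[0,0,-0.2],0],[0.8,[0,0,-0.35],0],[1,[0,0,-0.5],0],[1,[0,0,-0.7],0],[1,[0,0,-0.85],0],[1,[0,0,-0.85],0],[1,[0,0,-0.85],0]]'

```text
time: 9.63
tool_pos: [0.4395, -0.2622, 0.2051]
tool_rot: [0.001, 1.0, -0.0, 0.001]
contact_force: [0.1, 0.6, -0.1]
gripper_width: 1.003
grasp_force: 0.0
```

Run:
```python
from h import *
print(np.round(manip.state()["tool_pos"],4))
p=manip.grab_frame("side")
a=cv2.cvtColor(p["frame"],cv2.COLOR_RGB2BGR)[100:290,200:420]
cv2.imwrite("pics/s4.png",cv2.resize(a,None,fx=3,fy=3,interpolation=cv2.INTER_CUBIC))
```

```text
[ 0.4395 -0.2622  0.2051]
```

View pics/s4.png

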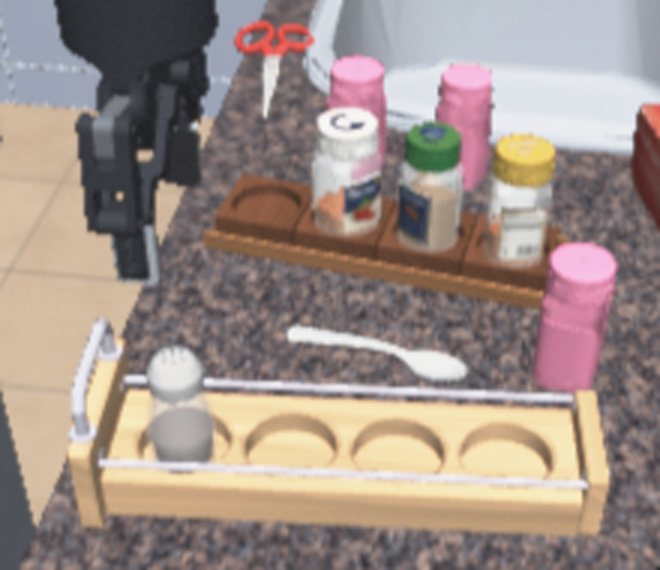

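The salt shaker stands upright in the handle well at crop (180,420). Next is the white jar at (0.5076, 0.003).

arm_command --moves '[[1,[0.06,-0.22,0],0],[1,[0.12,-0.44,0],0],[1,[0.17,-0.66,0],0],[1,[0.23,-0.885,0],0],[1,[0.23,-0.885,0],0]]'

```text
time: 10.1
tool_pos: [0.4729, -0.1239, 0.2007]
tool_rot: [-0.002, 1.0, 0.002, -0.002]
contact_force: [-0.0, -0.3, -0.2]
gripper_width: 0.999
grasp_force: 0.0
```

arm_command --moves '[[1,[0.06,-0.22,0],0],[1,[0.12,-0.44,0],0],[1,[0.17,-0.66,0],0],[1,[0.225,-0.884,0],0],[1,[0.225,-0.884,0],0],[1,[0.225,-0.884,0],0],[1,[0.225,-0.884,0],0]]'

```text
time: 10.68
tool_pos: [0.5063, 0.0034, 0.2017]
tool_rot: [0.0, 1.0, -0.0, -0.001]
contact_force: [0.4, 0.0, -0.4]
gripper_width: 1.0
grasp_force: 0.0
```

arm_command --moves '[[1,[0,0,0.15],0],[1,[0,0,0.3],0],[1,[0,0,0.45],0],[1,[0,0,0.6],0],[1,[0,0,0.72],0],[1,[0,0,0.82],0],[1,[0,0,0.82],0],[1,[0,0,0.82],0]]'

```text
time: 11.35
tool_pos: [0.5059, 0.0026, 0.079]
tool_rot: [-0.0, 1.0, -0.001, -0.002]
contact_force: [0.1, 0.0, 0.7]
gripper_width: 1.002
grasp_force: 0.0
```

arm_command --moves '[[-1,[0,0,0],0],[-1,[0,0,0],0],[-1,[0,0,0],0],[-1,[0,0,0],0],[-1,[0,0,0],0],[-1,[0,0,0],0],[-1,[0,0,0],0],[-1,[0,0,0],0],[-1,[0,0,0],0],[-1,[0,0,0],0]]'

```text
time: 12.18
tool_pos: [0.5085, 0.0032, 0.0823]
tool_rot: [0.001, 1.0, -0.0, 0.002]
contact_force: [-1.1, -2.1, 6.4]
gripper_width: 0.605
grasp_force: 62.6
```

arm_command --moves '[[-1,[0,0,-0.08],0],[-1,[0,0,-0.2],0],[-1,[0,0,-0.35],0],[-1,[0,0,-0.5],0],[-1,[0,0,-0.65],0],[-1,[0,0,-0.8],0],[-1,[0,0,-0.8],0],[-1,[0,0,-0.8],0]]'

```text
time: 12.85
tool_pos: [0.5078, 0.0039, 0.202]
tool_rot: [0.0, 1.0, -0.0, 0.002]
contact_force: [0.8, -0.0, -2.0]
gripper_width: 0.604
grasp_force: 63.2
```

arm_command --moves '[[-1,[0,0.06,0],0],[-1,[0,0.18,0],0],[-1,[0,0.32,0],0],[-1,[0,0.47,0],0],[-1,[0,0.62,0],0],[-1,[0,0.77,0],0],[-1,[0,0.87,0],0]]'

```text
time: 13.43
tool_pos: [0.5055, -0.1285, 0.1977]
tool_rot: [-0.0, 1.0, -0.001, -0.002]
contact_force: [0.6, 0.6, -1.3]
gripper_width: 0.607
grasp_force: 63.2
```

arm_command --moves '[[-1,[0,0.13,0],0],[-1,[0,0.27,0],0],[-1,[0,0.41,0],0],[-1,[0,0.55,0],0],[-1,[0,0.68,0],0],[-1,[0,0.8,0],0],[-1,[0,0.865,0],0],[-1,[0,0.865,0],0],[-1,[0,0.865,0],0],[-1,[0,0.865,0],0]]'

```text
time: 14.27
tool_pos: [0.5066, -0.2556, 0.1993]
tool_rot: [-0.001, 1.0, 0.0, -0.001]
contact_force: [-0.2, -0.0, -2.0]
gripper_width: 0.608
grasp_force: 63.2
```

arm_command --moves '[[-1,[0,0,0.1],0],[-1,[0,0,0.22],0],[-1,[0,0,0.34],0],[-1,[0,0,0.46],0],[-1,[0,0,0.56],0],[-1,[0,0,0.6],0],[-1,[0,0,0.6],0],[-1,[0,0,0.6],0]]'

```text
time: 14.93
tool_pos: [0.5071, -0.2559, 0.1105]
tool_rot: [-0.0, 1.0, 0.0, 0.0]
contact_force: [0.9, 0.1, -0.8]
gripper_width: 0.608
grasp_force: 63.2
```

Run:
```python
from h import *
print(np.round(manip.state()["tool_pos"],4))
p=manip.grab_frame("side")
a=cv2.cvtColor(p["frame"],cv2.COLOR_RGB2BGR)[100:290,200:420]
cv2.imwrite("pics/s5.png",cv2.resize(a,None,fx=3,fy=3,interpolation=cv2.INTER_CUBIC))
```

```text
[ 0.5071 -0.2559  0.1105]
```

View pics/s5.png

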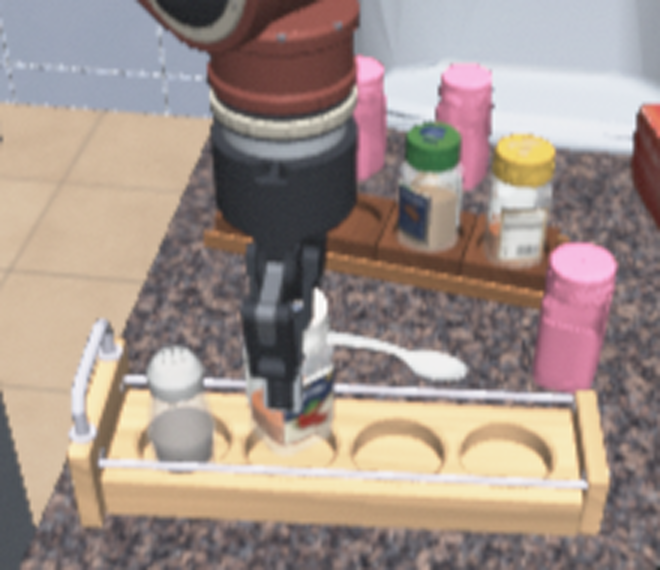

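Behind the finger, the white jar's right edge runs near vertical from (328,300) to (334,425), so it hangs upright. Its base (291,440) is over the second well. I lower it.

arm_command --moves '[[-1,[0,0,0.05],0],[-1,[0,0,0.1],0],[-1,[0,0,0.15],0],[-1,[0,0,0.19],0],[-1,[0,0,0.21],0],[-1,[0,0,0.225],0],[-1,[0,0,0.225],0],[-1,[0,0,0.225],0]]'

```text
time: 15.65
tool_pos: [0.5071, -0.2566, 0.0765]
tool_rot: [0.0, 1.0, -0.0, 0.0]
contact_force: [0.1, 0.4, -1.3]
gripper_width: 0.611
grasp_force: 63.2
```

arm_command --moves '[[0.3,[0,0,0],0],[0.5,[0,0,0],0],[0.7,[0,0,0],0],[0.8,[0,0,0],0],[0.8,[0,0,0],0],[0.8,[0,0,0],0],[0.8,[0,0,0],0]]'

```text
time: 16.23
tool_pos: [0.507, -0.2565, 0.0765]
tool_rot: [0.0, 1.0, -0.0, 0.0]
contact_force: [0.1, 0.5, -0.5]
gripper_width: 0.904
grasp_force: 0.0
```

arm_command --moves '[[0.8,[0,0,-0.1],0],[0.8,[0,0,-0.2],0],[0.8,[0,0,-0.35],0],[1,[0,0,-0.5],0],[1,[0,0,-0.7],0],[1,[0,0,-0.85],0],[1,[0,0,-0.85],0],[1,[0,0,-0.85],0]]'

```text
time: 16.9
tool_pos: [0.5078, -0.2571, 0.206]
tool_rot: [0.001, 1.0, -0.0, 0.002]
contact_force: [-0.6, 1.0, -0.6]
gripper_width: 1.001
grasp_force: 0.0
```

Run:
```python
from h import *
print(np.round(manip.state()["tool_pos"],4))
p=manip.grab_frame("side")
a=cv2.cvtColor(p["frame"],cv2.COLOR_RGB2BGR)[100:290,200:420]
cv2.imwrite("pics/s6.png",cv2.resize(a,None,fx=3,fy=3,interpolation=cv2.INTER_CUBIC))
```

```text
[ 0.5078 -0.2571  0.206 ]
```

View pics/s6.png

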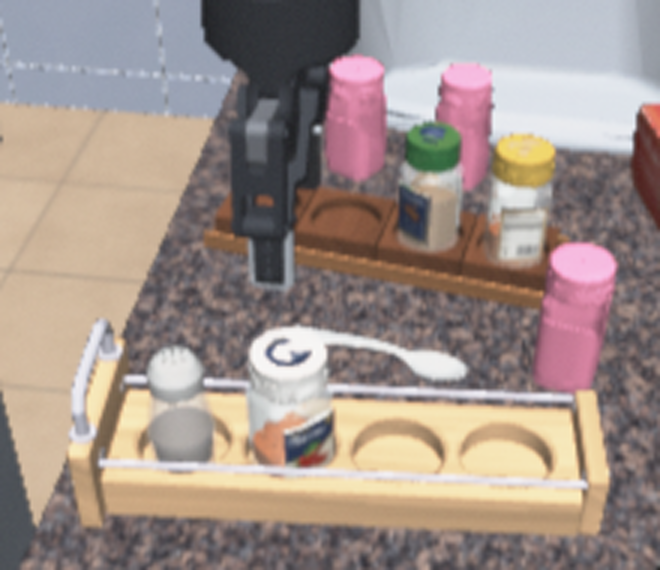

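The white jar stands upright in the second well, crop (290,410). Next is the green jar at (0.574, −0.008).

arm_command --moves '[[1,[0.06,-0.21,0],0],[1,[0.12,-0.42,0],0],[1,[0.17,-0.63,0],0],[1,[0.224,-0.83,0],0],[1,[0.224,-0.83,0],0]]'

```text
time: 17.37
tool_pos: [0.5402, -0.1273, 0.2013]
tool_rot: [-0.002, 1.0, 0.002, -0.002]
contact_force: [0.1, -0.4, 0.7]
gripper_width: 1.0
grasp_force: 0.0
```

arm_command --moves '[[1,[0.06,-0.21,0],0],[1,[0.12,-0.42,0],0],[1,[0.17,-0.63,0],0],[1,[0.223,-0.827,0],0],[1,[0.223,-0.827,0],0],[1,[0.223,-0.827,0],0],[1,[0.223,-0.827,0],0]]'

```text
time: 17.95
tool_pos: [0.5733, -0.0084, 0.2023]
tool_rot: [0.0, 1.0, -0.0, -0.001]
contact_force: [-0.1, -0.2, 0.1]
gripper_width: 1.001
grasp_force: 0.0
```

arm_command --moves '[[1,[0,0,0.15],0],[1,[0,0,0.3],0],[1,[0,0,0.45],0],[1,[0,0,0.6],0],[1,[0,0,0.72],0],[1,[0,0,0.82],0],[1,[0,0,0.82],0],[1,[0,0,0.82],0],[1,[0,0,0.82],0]]'

```text
time: 18.7
tool_pos: [0.5745, -0.0089, 0.0818]
tool_rot: [0.0, 1.0, -0.001, 0.001]
contact_force: [-0.9, 0.3, -0.3]
gripper_width: 0.999
grasp_force: 0.0
```

arm_command --moves '[[-1,[0,0,0],0],[-1,[0,0,0],0],[-1,[0,0,0],0],[-1,[0,0,0],0],[-1,[0,0,0],0],[-1,[0,0,0],0],[-1,[0,0,0],0],[-1,[0,0,0],0],[-1,[0,0,0],0],[-1,[0,0,0],0]]'

```text
time: 19.53
tool_pos: [0.5753, -0.0081, 0.0826]
tool_rot: [0.0, 1.0, -0.0, 0.001]
contact_force: [0.1, -0.4, 7.0]
gripper_width: 0.545
grasp_force: 61.9
```

arm_command --moves '[[-1,[0,0,-0.08],0],[-1,[0,0,-0.2],0],[-1,[0,0,-0.35],0],[-1,[0,0,-0.5],0],[-1,[0,0,-0.65],0],[-1,[0,0,-0.8],0],[-1,[0,0,-0.8],0],[-1,[0,0,-0.8],0]]'

```text
time: 20.2
tool_pos: [0.5747, -0.0079, 0.2025]
tool_rot: [0.0, 1.0, -0.0, 0.001]
contact_force: [-0.7, 0.2, -1.4]
gripper_width: 0.541
grasp_force: 61.6
```

arm_command --moves '[[-1,[0,0.06,0],0],[-1,[0,0.18,0],0],[-1,[0,0.32,0],0],[-1,[0,0.47,0],0],[-1,[0,0.62,0],0],[-1,[0,0.75,0],0],[-1,[0,0.81,0],0]]'

```text
time: 20.78
tool_pos: [0.5726, -0.1316, 0.1983]
tool_rot: [-0.0, 1.0, -0.001, -0.002]
contact_force: [0.0, 0.4, -0.2]
gripper_width: 0.544
grasp_force: 61.7
```

arm_command --moves '[[-1,[0,0.13,0],0],[-1,[0,0.27,0],0],[-1,[0,0.41,0],0],[-1,[0,0.55,0],0],[-1,[0,0.68,0],0],[-1,[0,0.78,0],0],[-1,[0,0.81,0],0],[-1,[0,0.81,0],0],[-1,[0,0.81,0],0],[-1,[0,0.81,0],0]]'

```text
time: 21.62
tool_pos: [0.5739, -0.2499, 0.2006]
tool_rot: [-0.0, 1.0, 0.0, -0.0]
contact_force: [0.5, 0.9, -1.3]
gripper_width: 0.543
grasp_force: 61.7
```

arm_command --moves '[[-1,[0,0,0.1],0],[-1,[0,0,0.22],0],[-1,[0,0,0.34],0],[-1,[0,0,0.46],0],[-1,[0,0,0.56],0],[-1,[0,0,0.6],0],[-1,[0,0,0.6],0],[-1,[0,0,0.6],0]]'

```text
time: 22.28
tool_pos: [0.5739, -0.2504, 0.1106]
tool_rot: [-0.0, 1.0, 0.0, -0.0]
contact_force: [0.4, -0.1, -0.9]
gripper_width: 0.538
grasp_force: 61.7
```

Run:
```python
from h import *
print(np.round(manip.state()["tool_pos"],4))
p=manip.grab_frame("side")
a=cv2.cvtColor(p["frame"],cv2.COLOR_RGB2BGR)[100:290,200:420]
cv2.imwrite("pics/s7.png",cv2.resize(a,None,fx=3,fy=3,interpolation=cv2.INTER_CUBIC))
```

```text
[ 0.5739 -0.2504  0.1106]
```

View pics/s7.png

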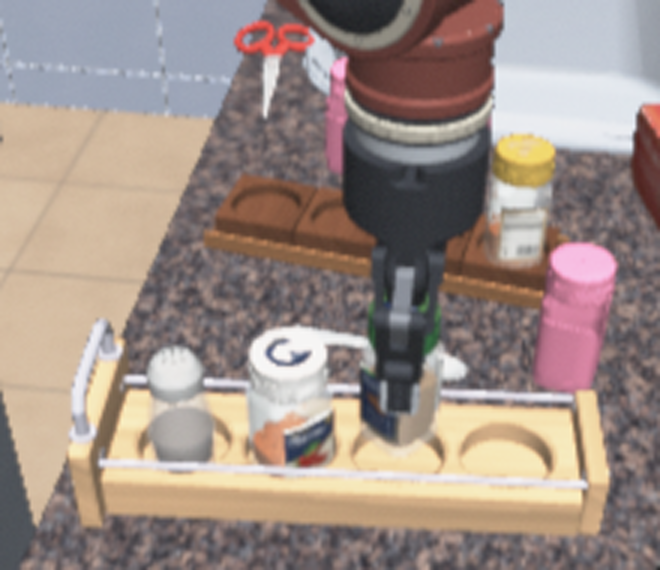

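The green jar hangs upright over the third well, base at crop (400,440). I lower it, release and rise, then go for yellow at (0.6417, −0.0204).

arm_command --moves '[[-1,[0,0,0.05],0],[-1,[0,0,0.1],0],[-1,[0,0,0.15],0],[-1,[0,0,0.19],0],[-1,[0,0,0.21],0],[-1,[0,0,0.225],0],[-1,[0,0,0.225],0],[-1,[0,0,0.225],0]]'

```text
time: 23.0
tool_pos: [0.5741, -0.2511, 0.0772]
tool_rot: [0.0, 1.0, -0.0, 0.0]
contact_force: [0.4, 0.2, -0.9]
gripper_width: 0.542
grasp_force: 61.6
```

arm_command --moves '[[0.2,[0,0,0],0],[0.4,[0,0,0],0],[0.6,[0,0,0],0],[0.8,[0,0,0],0],[0.8,[0,0,0],0],[0.8,[0,0,0],0],[0.8,[0,0,0],0]]'

```text
time: 23.58
tool_pos: [0.574, -0.2509, 0.0773]
tool_rot: [0.0, 1.0, -0.0, 0.0]
contact_force: [-0.1, -0.3, -0.6]
gripper_width: 0.894
grasp_force: 0.0
```

arm_command --moves '[[0.8,[0,0,-0.1],0],[0.8,[0,0,-0.2],0],[0.8,[0,0,-0.35],0],[1,[0,0,-0.5],0],[1,[0,0,-0.7],0],[1,[0,0,-0.85],0],[1,[0,0,-0.85],0],[1,[0,0,-0.85],0]]'

```text
time: 24.25
tool_pos: [0.5749, -0.2515, 0.207]
tool_rot: [0.001, 1.0, -0.0, 0.002]
contact_force: [0.8, -0.5, -0.1]
gripper_width: 0.994
grasp_force: 0.0
```

arm_command --moves '[[1,[0.06,-0.19,0],0],[1,[0.12,-0.38,0],0],[1,[0.17,-0.57,0],0],[1,[0.226,-0.767,0],0],[1,[0.226,-0.767,0],0]]'

```text
time: 24.67
tool_pos: [0.6078, -0.1311, 0.2022]
tool_rot: [-0.002, 1.0, 0.002, -0.001]
contact_force: [-0.2, -0.2, -0.5]
gripper_width: 0.999
grasp_force: 0.0
```

arm_command --moves '[[1,[0.06,-0.19,0],0],[1,[0.12,-0.38,0],0],[1,[0.17,-0.57,0],0],[1,[0.225,-0.767,0],0],[1,[0.225,-0.767,0],0],[1,[0.225,-0.767,0],0],[1,[0.225,-0.767,0],0]]'

```text
time: 25.25
tool_pos: [0.641, -0.0213, 0.2031]
tool_rot: [0.0, 1.0, -0.0, -0.001]
contact_force: [-0.5, -0.8, -0.3]
gripper_width: 1.002
grasp_force: 0.0
```

Run:
```python
from h import *
print(np.round(manip.state()["tool_pos"],4))
p=manip.grab_frame("side")
a=cv2.cvtColor(p["frame"],cv2.COLOR_RGB2BGR)[100:290,200:420]
cv2.imwrite("pics/s8.png",cv2.resize(a,None,fx=3,fy=3,interpolation=cv2.INTER_CUBIC))
q=manip.grab_frame("top")
c,d=ray(p,200+582/3,100+265/3); print("pink",atz(p,200+582/3,100+265/3,.1))
```

```text
[ 0.641  -0.0213  0.2031]
pink [ 0.68329197 -0.13612415  0.1       ]
```

View pics/s8.png

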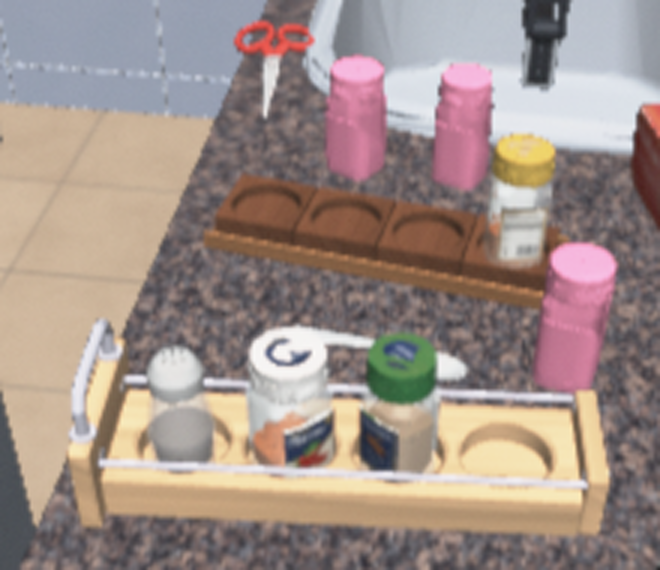

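The green jar stands upright in the third well at crop (400,410). The pink look-alike at (0.683, −0.136) is clear of both the grasp and the carry. Now I take yellow.

arm_command --moves '[[1,[0.003,-0.003,0.15],0],[1,[0.003,-0.003,0.3],0],[1,[0.003,-0.003,0.45],0],[1,[0.003,-0.003,0.6],0],[1,[0.003,-0.003,0.72],0],[1,[0.003,-0.003,0.82],0],[1,[0.003,-0.003,0.82],0],[1,[0.003,-0.003,0.82],0],[1,[0.003,-0.003,0.82],0]]'

```text
time: 26.1
tool_pos: [0.6431, -0.021, 0.0831]
tool_rot: [0.0, 1.0, -0.001, 0.001]
contact_force: [0.6, 0.6, -0.1]
gripper_width: 1.0
grasp_force: 0.0
```

arm_command --moves '[[-1,[0,0,0],0],[-1,[0,0,0],0],[-1,[0,0,0],0],[-1,[0,0,0],0],[-1,[0,0,0],0],[-1,[0,0,0],0],[-1,[0,0,0],0],[-1,[0,0,0],0],[-1,[0,0,0],0],[-1,[0,0,0],0]]'

```text
time: 26.93
tool_pos: [0.6432, -0.0204, 0.0833]
tool_rot: [0.0, 1.0, -0.0, 0.001]
contact_force: [-0.9, 0.8, 5.8]
gripper_width: 0.528
grasp_force: 61.2
```

arm_command --moves '[[-1,[0,0,-0.08],0],[-1,[0,0,-0.2],0],[-1,[0,0,-0.35],0],[-1,[0,0,-0.5],0],[-1,[0,0,-0.65],0],[-1,[0,0,-0.8],0],[-1,[0,0,-0.8],0],[-1,[0,0,-0.8],0],[-1,[0,0,-0.8],0]]'

```text
time: 27.68
tool_pos: [0.6412, -0.0203, 0.1999]
tool_rot: [-0.0, 1.0, -0.0, -0.001]
contact_force: [-0.4, 0.1, -1.6]
gripper_width: 0.527
grasp_force: 60.5
```

arm_command --moves '[[-1,[0,0.06,0],0],[-1,[0,0.18,0],0],[-1,[0,0.32,0],0],[-1,[0,0.47,0],0],[-1,[0,0.6,0],0],[-1,[0,0.7,0],0],[-1,[0,0.75,0],0]]'

```text
time: 28.27
tool_pos: [0.6412, -0.135, 0.1998]
tool_rot: [-0.0, 1.0, -0.001, -0.001]
contact_force: [0.3, 0.8, -0.4]
gripper_width: 0.528
grasp_force: 60.6
```

arm_command --moves '[[-1,[0,0.13,0],0],[-1,[0,0.27,0],0],[-1,[0,0.41,0],0],[-1,[0,0.55,0],0],[-1,[0,0.66,0],0],[-1,[0,0.73,0],0],[-1,[0,0.753,0],0],[-1,[0,0.753,0],0],[-1,[0,0.753,0],0],[-1,[0,0.753,0],0]]'

```text
time: 29.1
tool_pos: [0.6422, -0.2449, 0.2016]
tool_rot: [-0.0, 1.0, 0.0, -0.0]
contact_force: [0.2, -0.3, -1.1]
gripper_width: 0.525
grasp_force: 60.6
```

arm_command --moves '[[-1,[0,0,0.1],0],[-1,[0,0,0.22],0],[-1,[0,0,0.34],0],[-1,[0,0,0.46],0],[-1,[0,0,0.56],0],[-1,[0,0,0.6],0],[-1,[0,0,0.6],0],[-1,[0,0,0.6],0]]'

```text
time: 29.77
tool_pos: [0.6421, -0.2457, 0.1115]
tool_rot: [-0.0, 1.0, -0.0, -0.0]
contact_force: [0.2, 0.7, -1.1]
gripper_width: 0.526
grasp_force: 60.6
```

Run:
```python
from h import *
print(np.round(manip.state()["tool_pos"],4))
p=manip.grab_frame("side")
a=cv2.cvtColor(p["frame"],cv2.COLOR_RGB2BGR)[100:290,200:420]
cv2.imwrite("pics/s9.png",cv2.resize(a,None,fx=3,fy=3,interpolation=cv2.INTER_CUBIC))
```

```text
[ 0.6421 -0.2457  0.1115]
```

View pics/s9.png

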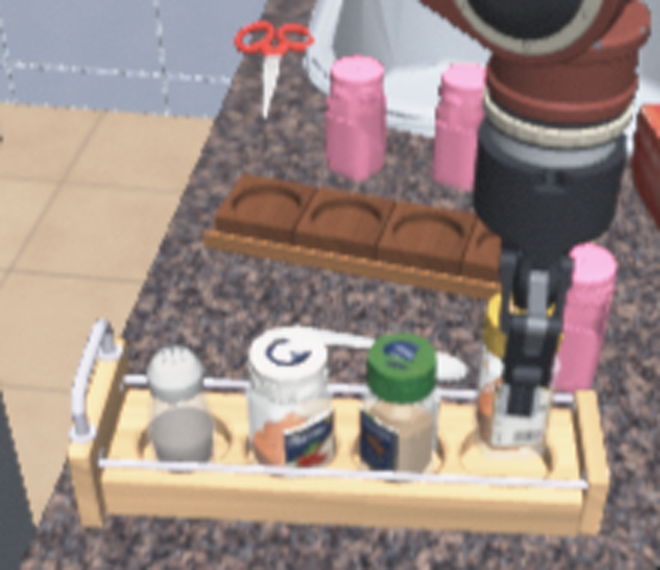

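The yellow jar is upright over the last well. Its base at (513,445) sits about 6 px right of the well centre (506,455), so I shift −2 mm in x, lower, release, rise and back away.

arm_command --moves '[[-1,[-0.015,0,0],0],[-1,[-0.015,0,0],0],[-1,[-0.015,0,0.05],0],[-1,[-0.015,0,0.1],0],[-1,[-0.015,0,0.15],0],[-1,[-0.015,0,0.19],0],[-1,[-0.015,0,0.21],0],[-1,[-0.015,0,0.228],0],[-1,[-0.015,0,0.228],0],[-1,[-0.015,0,0.228],0]]'

```text
time: 30.65
tool_pos: [0.64, -0.2459, 0.0775]
tool_rot: [0.0, 1.0, -0.0, 0.0]
contact_force: [0.6, -0.8, -1.3]
gripper_width: 0.526
grasp_force: 60.6
```

arm_command --moves '[[0.2,[0,0,0],0],[0.4,[0,0,0],0],[0.6,[0,0,0],0],[0.8,[0,0,0],0],[0.8,[0,0,0],0],[0.8,[0,0,0],0],[0.8,[0,0,0],0]]'

```text
time: 31.23
tool_pos: [0.6399, -0.2459, 0.0776]
tool_rot: [0.0, 1.0, -0.0, 0.0]
contact_force: [-0.6, 0.8, -0.7]
gripper_width: 0.901
grasp_force: 0.0
```

arm_command --moves '[[0.8,[0,0,-0.1],0],[0.8,[0,0,-0.2],0],[0.8,[0,0,-0.35],0],[1,[0,0,-0.5],0],[1,[0,0,-0.7],0],[1,[0,0,-0.9],0],[1,[0,0,-0.9],0],[1,[0,0,-0.9],0]]'

```text
time: 31.9
tool_pos: [0.6417, -0.2469, 0.2186]
tool_rot: [0.002, 1.0, -0.0, 0.004]
contact_force: [-0.6, 0.1, -0.9]
gripper_width: 0.996
grasp_force: 0.0
```

arm_command --moves '[[1,[0,-0.25,0],0],[1,[0,-0.5,0],0],[1,[0,-0.75,0],0],[1,[0,-0.95,0],0],[1,[0,-0.95,0],0],[1,[0,-0.95,0],0],[1,[0,-0.95,0],0]]'

```text
time: 32.48
tool_pos: [0.6397, -0.1036, 0.2122]
tool_rot: [0.0, 1.0, -0.0, -0.0]
contact_force: [0.1, -0.2, 0.3]
gripper_width: 0.999
grasp_force: 0.0
```

Run:
```python
from h import *
print(np.round(manip.state()["tool_pos"],4))
p=manip.grab_frame("side")
a=cv2.cvtColor(p["frame"],cv2.COLOR_RGB2BGR)[100:290,200:420]
cv2.imwrite("pics/s10.png",cv2.resize(a,None,fx=3,fy=3,interpolation=cv2.INTER_CUBIC))
```

```text
[ 0.6397 -0.1036  0.2122]
```

View pics/s10.png

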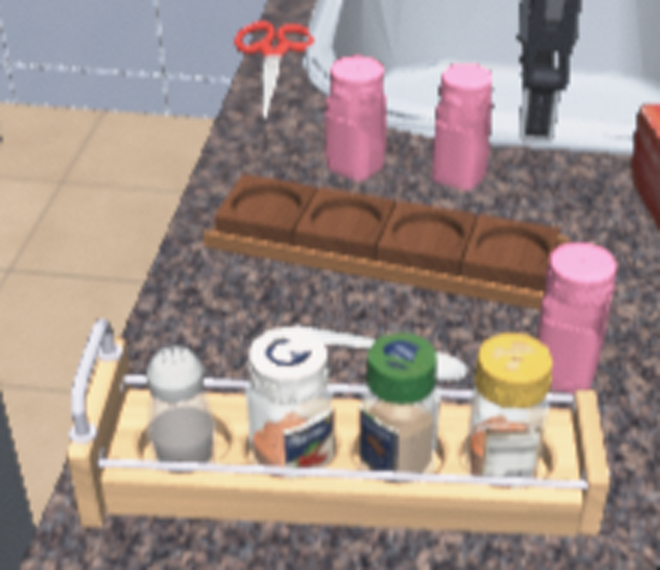

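All four stand upright in order from the handle: salt (180,410), white (290,400), green (400,405), yellow (512,405). The gripper is clear, so I hand it in.

```bash
python3 -c "
from plant import manip
print(manip.job_done())"
```

```text
the job is handed in; nothing more can be done
None
```

The job is handed in: in the last picture the salt shaker, white, green and yellow jars stand upright in the rack's wells in that order from the handle, released with the gripper clear, after about 32 s of robot time; no verdict was returned.

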